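Set the polariser ring of a light base and switch its lamp on

TASK

On the polarised light base, push the lever of the ring gently round its arc, fingertips against the side of its upright peg, until the lever points at the point of the index tab clamped on the scale; do not pinch the peg. Only then press the lamp button on the housing all the way down with a fingertip and let it come up again. Leave the index tab, the dish on the glass and everything else where they are.

Things in the scene. Friction and masses are not known exactly. Their poses are not given: they have to be found in the camera images.
- light_base: the fixed light base: white box 320 mm deep (x), 370 mm wide (y, from 165 mm right to 205 mm left of the origin), its top 60 mm above the table. An arc-shaped aluminium scale plate (92 to 150 mm from the ring's axis, 4 mm thick) lies on it with black marks every 10 degrees, on the side that faces the robot (its -x). Origin: on the table under the ring's axis; x points away from the operator, y to the left, z up
- ring_axis (a point): point on the upright axis of the ring, at the height of the ring's top, 78 mm over the table. The black ring (86 mm outer radius, 64 mm inner) turns about it, round a fixed glass disc of 60 mm radius whose top is 74 mm over the table
- lever_tip (a point): pointed end of the ring's steel lever, 121 mm from the ring's axis, 75.5 mm over the table. The lever is a flat radial arm, 16 mm wide, top 78 mm over the table
- peg_top (a point): centre of the top of the lever's upright round steel peg, 108 mm from the ring's axis; the peg is 14 mm in diameter and stands 38 mm above the arm, its top 116 mm over the table. Push its side; moving it takes 2 to 4 N, and it stays where it is left (friction). More than 25 N on it is not gentle
- polariser (a joint): turn of the ring in rad: 0 when the lever points along the base's -x (to the robot), growing clockwise seen from above (towards the base's +y, the robot's left); stops at -1.15 and 1.15. It starts right of the index tab, so it must be pushed to the left
- index_point (a point): where the lever's tip must come: the spot on the tip's circle (121 mm from the ring's axis) straight inward of the index tab's point, 75.5 mm over the table. The tab is a small steel clamp, 22 mm wide, with a pointed inner end and a little screw, on the outer rim of the scale plate (129 to 158 mm from the axis), top 77 mm over the table; it could be shifted by a knock and must not be
- lamp_top (a point): centre of the top of the lamp button, a black round push button 26 mm across in a grey housing at the front left corner of the base's top; it goes straight down 6 mm and takes 5 N to push fully down; springs back
- lamp (a joint): how far the lamp button is pressed, in m: 0 up, 0.006 fully down; it counts as pressed beyond 0.004
- dish: the closed clear round culture dish (90 mm across, 17 mm high) that stands on the light base's glass; origin at the centre of its underside. Leave it there
- vial: small glass vial, 26 mm across, 45 mm high, on the rear left corner of the housing's top; bystander, origin under its centre
- tip_box: pipette-tip box 120 x 85 x 67 mm standing right of the light base; bystander, origin under its centre
- reagent: clear bottle with screw cap, 68 mm across, 125 mm high, left of the light base; bystander, origin under its centre
- beaker: glass beaker, 68 mm across, 75 mm high, left of the light base; bystander, origin under its centre
- tape: roll of paper tape, 80 mm across, 19 mm high, in front of the light base; bystander, origin under its centre
- weight: steel knob weight, 34 mm across, 40 mm high, in front of the light base; bystander, origin under its centre

How it is judged (in metres and radians):
On the way, in this order (a step that is already met when the one before it is completed fails the run):
1. the lever is set to the index tab's point and stands still (horizontal distance between lever_tip and index_point below 0.006 m and velocity of joint polariser between -0.03 and 0.03 rad/s), for 0.2 s.
2. the lamp button is pressed down (value of joint lamp above 0.004 m), for 0.05 s.
At the end, for the whole second after the job is handed in: the lever's tip is within 6 mm (about 3 degrees) of the index point, the lamp button was pressed at least 4 mm after that and is up again (under 2 mm), the index tab is where it was (4 mm) and the dish has stayed on the glass (10 mm) (horizontal distance between lever_tip and index_point below 0.006 m and value of joint lamp below 0.002 m and distance of index_point from where it was at the start of the episode below 0.004 m and distance of dish from where it was at the start of the episode below 0.01 m); the robot touches nothing.
It fails at once if the lever is gripped or pushed harder than 25 N (contact force between the fingers and polariser above 25 N).
It fails at once if the lamp button is pressed while the lever is still away from the index tab (value of joint lamp above 0.004 m and not (horizontal distance between lever_tip and index_point below 0.009 m)).
It fails at once if the index tab is shifted more than 4 mm (distance of index_point from where it was at the start of the episode above 0.004 m).
It fails at once if the dish is lifted or shifted more than 10 mm (distance of dish from where it was at the start of the episode above 0.01 m).
It fails at once if a bystander is moved more than 20 mm (distance of any of vial, tip_box, reagent, beaker, tape, weight from where it was at the start of the episode above 0.02 m).
It also fails if it takes over 61 s, if anything falls off the work surface, if the arm or the gripper's body presses on something with over 40 N, if the wrist force passes 120 N, or if a joint passes its speed limit or range.

ROBOT

A 6-joint arm with a two-finger parallel gripper is mounted at the origin on the work surface. World frame = base frame: x ahead of the robot, y to its left, z up, the work surface at z = 0. Lengths are in m, angles in degrees, forces in N, time in s.
With the tool pointing down it reaches from about 0.4 to 0.925 m from the base axis. Payload 12.5 kg.
Tool frame: the origin (TCP) lies at the very end of the fingers, on their centre line; the grasp point (between the pads) lies 19 mm behind it; y points along the fingers, z is the direction in which the jaws open and shut, and the axes are right-handed (so a half turn about y gives the same grasp; the last joint's range is limited). The gripper opens to 95 mm and grips with 3 to 60 N. Pads are 20 mm wide; open, the fingers measure 119 mm over their backs; the gripper's body (75 mm by 180 mm) begins 59 mm behind the grasp point.
Start: joints at [-80.191, 28.126, 89.318, -0, 62.55, -6.05], TCP at [0.171, -0.601, 0.215] pointing down, gripper open.
Joint ranges: [-177.58, 177.58], [-47.91, 125.51], [2.72, 160], [-65.01, 245.01], [3.68, 167.84], [-153.87, 153.87]. Speed limits (degrees/s): [127.2, 127.2, 159.86, 180, 180, 180].

INTERFACE

Orientations are given as a 3x3 rotation matrix whose columns are the frame's x, y, z axes.
In Python, from plant import * gives the robot as it stands.
- The arm moves only by the tool move_arm, never from a script. Its argument "commands" is text: rows parted by semicolons, each of 5 numbers parted by spaces: the shift along the tool's x, y, z in mm, then the turn about the tool's y in degrees, then the opening in per cent of the stroke, from 0 (shut) to 100 (fully open). A call has 1 to 10 rows; each row shifts and turns the commanded pose from where the row before left it, along the tool's axes as they then stand; what a row does not reach is not made up. A row lasts 1/10 s, in which the tool goes at most 50 mm and 8.59 degrees, less where a joint would pass 70% of its speed; a pose out of reach is approached as far as the arm can. A call is refused whole if a number of a shift passes 50 or a number of a turn 8.59, either way. A call with a gripper value outside its range is refused whole. The fingers move at their own pace and stop on an object; "squeeze" is the grip in N (left out, the last holds). Time passes only in rows, so rows that do not move let the fingers close. It gives the time, the measured TCP pose, the force and the opening at its end, in the units of the state.
- get_obs(): the state, without advancing time (a new reading comes with each control period).
- grab_frame(name): name is "scene" or "top" or "wrist"; returns a dict with "pixels" (480x640x3 uint8, blue, green, red), "depth" (480x640 float32, m along the optical axis (not along the pixel's ray), 0 where there is no reading), "intrinsics" (3x3 intrinsics, pixels), "rvec" (rotation vector, rad) and "tvec" (3), from world to camera coordinates, as OpenCV has them. Camera axes: x right, y down, z forward; pixel columns grow to the right and rows downward; lengths in m; the calibration is good to about 2 mm. A picture is of the moment at which its call begins.
- finish_job(): hands the job in, once; it reports no verdict.
Trained networks look in a picture, given as the dict that the camera call returned (one of the last four; its "shot" number tells which), for a name from the list of things; names that differ only in an ending like _2 or _b are one class to them, and where a whole thing is asked for, a point or a joint stands for the part that bears it (a point fixed in the world has none). Each returns a list of dicts, best first, with "score" (0 to 1); they miss things now and then, are a little off and sometimes report something else, mostly with a low value. They report only what shows in the picture. A call takes as long as a camera call.
- recognise(thing, picture): "point" ([column, row] in pixels, amid what is visible of it).
- silhouettes(thing, picture): "mask" (480x640 bool, what is visible of it) and "point" ([column, row] in pixels, amid what is visible of it).
The state is a dict: "time": time; "q": joint angles; "qvel": joint speeds; "joint_torque": joint torques, N m; "tcp_pos": TCP position; "ee_rot": TCP orientation; "contact_force": force on the tool from outside, world axes, zero at the start; "ft_torque": the same for the moment, N m; "finger_gap": finger opening in m.
Only numpy, scipy, OpenCV 4.12 (cv2) and the standard library are available. Lean on these libraries where they do the work, as an engineer would, in place of code of your own. Each camera call takes 0.05 s, during which the arm holds its last target. There are 200 camera calls.

## Working session

There is one attempt and no reset: what is moved stays moved. The work goes in short steps, Python scripts to look and compute and a tool call to move; the robot and the scene stay as the last step left them, time stands still between calls to the robot, and variables do not carry over. Pictures are saved under pics/ and viewed, about 8 in all and at most 12, crops included, and the job is handed in when it is done.

Besides the shell and the picture viewer there is one more tool, called as name(argument=value, ...), one argument or row to a line, values as JSON. move_arm: Moves the arm, as the interface text tells. Its arguments: {"type":"object","properties":{"commands":{"type":"string"},"squeeze":{"type":"number"}},"required":["commands"]}

```bash
mkdir -p pics
cat > h.py <<'E'
from plant import *
import numpy as np, cv2
def cam(p):
    R=cv2.Rodrigues(np.array(p["rvec"],float))[0]; return R,np.array(p["tvec"],float).ravel(),np.array(p["intrinsics"])
def onplane(p,uv,z):
    R,t,K=cam(p); d=R.T@np.linalg.inv(K)@np.array([uv[0],uv[1],1.]); c=-R.T@t
    return c+d*(z-c[2])/d[2]
def bydepth(p,uv):
    R,t,K=cam(p); z=p["depth"][int(round(uv[1])),int(round(uv[0]))]
    return R.T@(np.linalg.inv(K)@np.array([uv[0],uv[1],1.])*z-t)
def proj(p,X):
    R,t,K=cam(p); c=K@(R@np.array(X)+t); return c[:2]/c[2]
E
python3 - <<'E'
from h import *
o=get_obs(); print(o["time"],o["tcp_pos"],np.round(o["ee_rot"],3).tolist(),o["finger_gap"])
for n in ["top","scene"]:
    p=grab_frame(n); cv2.imwrite(f"pics/{n}1.png",p["pixels"])
    for t,z in [("ring_axis",.078),("lever_tip",.0755),("peg_top",.116),("index_point",.0755),("lamp_top",None),("dish",None),("vial",None),("light_base",None),("tape",None),("weight",None),("reagent",None)]:
        for r in recognise(t,p)[:2]:
            uv=r["point"]; print(n,t,round(r["score"],2),np.round(uv,1),np.round(bydepth(p,uv),3), np.round(onplane(p,uv,z),3) if z else "")
E
```

```text
0.0 [ 0.17077596 -0.600973    0.21406145] [[-0.962, -0.0, 0.273], [-0.273, 0.001, -0.962], [-0.0, -1.0, -0.001]] 0.095050715671593
top ring_axis 0.98 [338.7 258.3] [ 0.53  -0.002  0.069] [ 0.528 -0.002  0.078]
top ring_axis 0.35 [360.4 244.9] [ 0.551 -0.04   0.091] [ 0.554 -0.041  0.078]
top lever_tip 0.8 [377.  266.1] [ 0.516 -0.072  0.073] [ 0.516 -0.072  0.075]
top lever_tip 0.6 [248.9 203.9] [0.619 0.164 0.106] [0.627 0.168 0.075]
top peg_top 0.9 [368.6 277.3] [ 0.495 -0.057  0.075] [ 0.488 -0.054  0.116]
top peg_top 0.23 [338.4 257.6] [ 0.53  -0.001  0.072] [0.522 0.    0.116]
top index_point 0.48 [338.2 319.5] [ 0.417 -0.003  0.071] [ 0.417 -0.003  0.075]
top lamp_top 0.61 [251.5 202.1] [0.622 0.16  0.108] 
top lamp_top 0.57 [276.  318.9] [0.326 0.03  1.175] 
top dish 0.71 [362.  243.3] [ 0.555 -0.043  0.09 ] 
top vial 0.56 [364.1 273.5] [ 0.502 -0.049  0.074] 
top light_base 0.87 [338.4 254.8] [ 0.532 -0.001  0.091] 
top light_base 0.32 [360.1 242.4] [ 0.556 -0.04   0.091] 
top tape 0.81 [426.  355.5] [ 0.359 -0.171  0.016] 
top weight 0.6 [326.1 376.8] [0.315 0.016 0.039] 
to
[... 363 characters left out ...]
0.596 0.023 0.078] [0.614 0.048 0.116]
scene index_point 0.65 [377.7 210.7] [0.422 0.004 0.074] [0.423 0.005 0.076]
scene lamp_top 0.58 [417.9 242.6] [0.428 0.11  0.083] 
scene dish 0.92 [303.6 224.9] [ 0.562 -0.037  0.092] 
scene dish 0.18 [349.2 325.3] [0.635 0.17  0.105] 
scene vial 0.9 [347.6 325. ] [0.637 0.169 0.106] 
scene vial 0.62 [377.8 210.1] [0.421 0.003 0.074] 
scene light_base 0.64 [322.  263.6] [0.583 0.041 0.078] 
scene tape 0.62 [335.5 167.7] [ 0.352 -0.203  0.005] 
scene tape 0.15 [412.5 366.6] [0.604 0.268 0.095] 
scene weight 0.74 [420.7 208.1] [0.31  0.018 0.023] 
scene weight 0.54 [196.1 205.3] [ 0.679 -0.223  0.068] 
scene reagent 0.79 [412.  366.5] [0.605 0.267 0.094]
```

Run:
```python
import cv2
a=cv2.imread("pics/top1.png")[150:410,160:500]; cv2.imwrite("pics/t1c.png",cv2.resize(a,None,fx=2.3,fy=2.3,interpolation=cv2.INTER_CUBIC))
```

```text
(no output)
```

View pics/t1c.png

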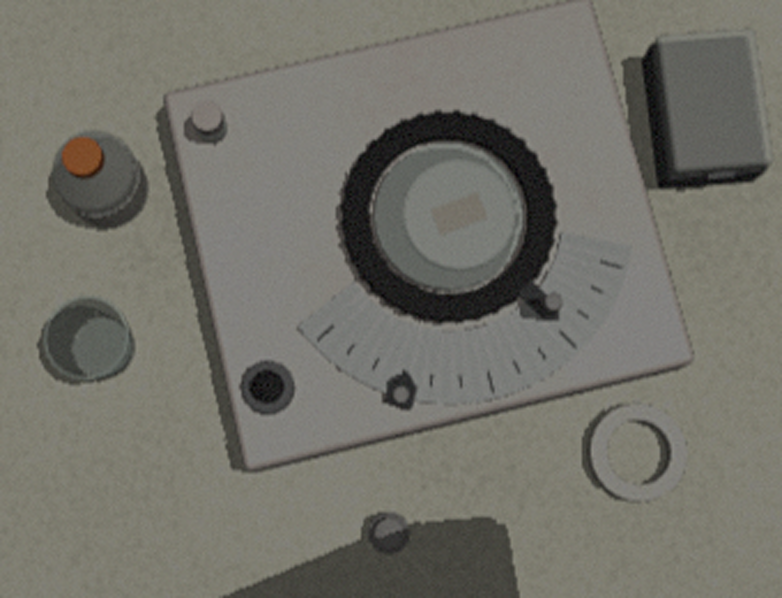

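View pics/scene1.png

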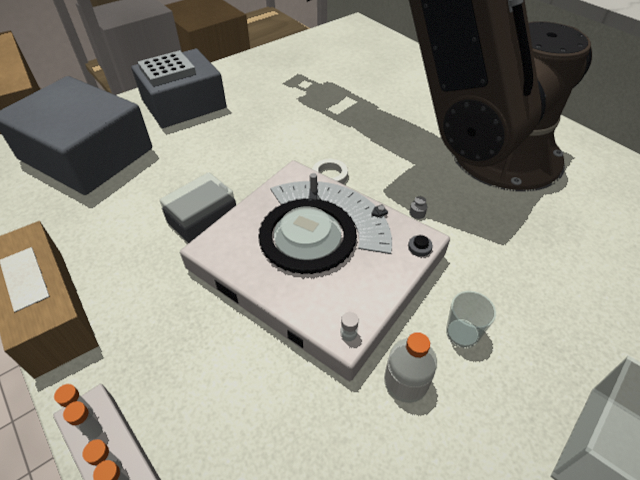

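The top view shows the ring centred near px (355,244), with the peg top near (400,280). The tab body is near (334,319) with its point facing inward, and the lamp button is at (276,317). The recogniser's tip and peg hits were off, so I'll measure these geometrically.

Run:
```python
from h import *
p=grab_frame("top"); g=cv2.cvtColor(p["pixels"],cv2.COLOR_BGR2GRAY)
m=np.zeros_like(g); m[190:300,300:410]=(g[190:300,300:410]<60)*255
cs,_=cv2.findContours(m,cv2.RETR_EXTERNAL,cv2.CHAIN_APPROX_NONE); c=max(cs,key=cv2.contourArea)[:,0,:].astype(float)
W=np.array([onplane(p,u,.078)[:2] for u in c])
from scipy.optimize import least_squares
f=least_squares(lambda v:np.hypot(W[:,0]-v[0],W[:,1]-v[1])-v[2],[.55,-.03,.086],loss="soft_l1",f_scale=.002).x; print("ring",f)
C=f[:2]
cor={"FL":(245,468),"FR":(690,362),"BL":(165,93),"BR":(592,0)}
P={k:onplane(p,(160+u/2.3,150+v/2.3),.06)[:2] for k,(u,v) in cor.items()}
for k in P: print(k,P[k].round(3))
for a,b in (("FR","FL"),("BR","BL")):
    d=P[b]-P[a]; print("yaw from",a,b,np.degrees(np.arctan2(-d[0],d[1])),np.linalg.norm(d))
for a,b in (("FR","BR"),("FL","BL")):
    d=P[b]-P[a]; print("yaw",np.degrees(np.arctan2(d[1],d[0])),np.linalg.norm(d))
def pol(n,u,z):
    q=onplane(p,u,z)[:2]; d=q-C; print(n,q.round(4),"r",np.hypot(*d).round(4),"ang",np.degrees(np.arctan2(d[1],d[0])).round(2))
pol("peg",(160+553/2.3,150+300/2.3),.116); pol("levermid",(160+540/2.3,150+304/2.3),.078)
pol("tab",(333.9,319.6),.077); pol("tabpt",(335.2,312),.075)
for t in("index_point","peg_top","lamp_top"):
    for s in silhouettes(t,p)[:2]:
        ys,xs=np.nonzero(s["mask"]);print(t,s["score"],s["point"],len(xs),xs.min(),xs.max(),ys.min(),ys.max())
for u in [(276.5,317.4),(272,317),(281,317),(267,318),(276,308)]: print("lamp",bydepth(p,u).round(4),onplane(p,u,.09).round(4))
s=grab_frame("scene"); print(cam(p)[0].T@-cam(p)[1])
for u in [(421,242),(420,244),(423,241),(313,177),(378,208)]: print("scene",bydepth(s,u).round(4))
cv2.imwrite("pics/s2.png",cv2.resize(s["pixels"][150:270,260:460],None,fx=4,fy=4,interpolation=cv2.INTER_CUBIC))
```

```text
ring [ 0.55628838 -0.03012025  0.08539779]
FL [0.353 0.124]
FR [ 0.446 -0.226]
BL [0.657 0.204]
BR [ 0.748 -0.15 ]
yaw from FR FL 14.806806449871777 0.3625354574523158
yaw from BR BL 14.420228884381004 0.36541481484709587
yaw 14.192465679228926 0.3115766628145956
yaw 14.721105797558723 0.3140245575503478
peg [ 0.4844 -0.1096] r 0.1072 ang -132.1
levermid [ 0.4867 -0.1044] r 0.1018 ang -133.16
tab [0.416  0.0047] r 0.1445 ang 166.07
tabpt [0.4299 0.0026] r 0.1305 ang 165.49
index_point 0.43 [335.7, 318.9] 156 328 341 313 327
index_point 0.15 [361.9, 244.9] 1896 335 383 220 267
peg_top 0.63 [377.5, 271.3] 3376 308 404 198 290
peg_top 0.55 [204.5, 228.7] 1343 182 224 207 249
lamp_top 0.52 [276.0, 317.6] 159 268 282 312 325
lamp [0.4165 0.1073 0.0845] [0.4161 0.107  0.09  ]
lamp [0.4175 0.1158 0.0795] [0.4166 0.115  0.09  ]
lamp [0.418  0.0998 0.0781] [0.417 0.099 0.09 ]
lamp [0.4162 0.1255 0.0696] [0.4146 0.1238 0.09  ]
lamp [0.4345 0.1098 0.0723] [0.4327 0.1085 0.09  ]
[0.32615888 0.02997351 1.17534113]
scene [0.4234 0.1127 0.0846]
scene [0.4264 0.1137 0.0824]
scene [0.4177 0.1123 0.0828]
scene [ 0.4884 -0.1059  0.1161]
scene [0.4204 0.0023 0.0784]
```

View pics/s2.png

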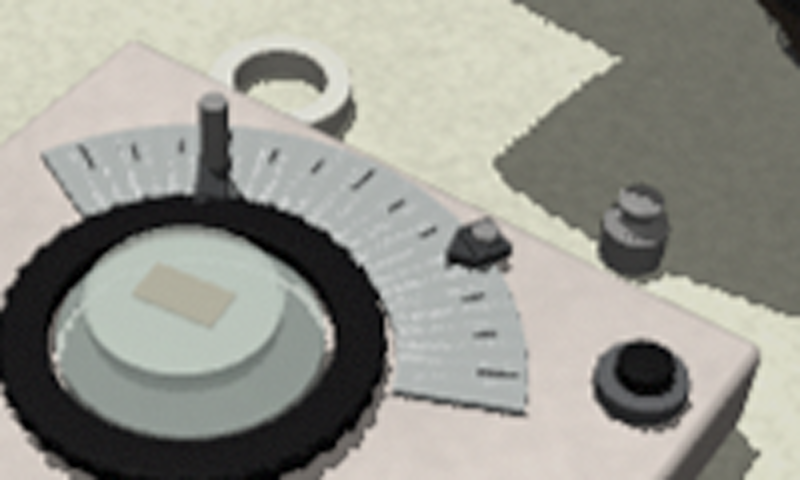

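move_arm(
  commands="-29 0 -21.5 0 0;-29 0 -21.5 0 0;-29 0 -21.5 0 0;-29 0 -21.5 0 0;-29 0 -21.5 0 0;-29 0 -21.5 0 0;-29 0 -21.5 0 0;-29 0 -21.5 0 0;-29 0 -21.5 0 0;-29 0 -21.5 0 0",
  squeeze=40,
)

```text
time: 2.45
tcp_pos: [0.3918, -0.3139, 0.2148]
ee_rot: [[-0.962, 0.0, 0.273], [-0.273, -0.0, -0.962], [-0.0, -1.0, 0.0]]
contact_force: [1.0, -0.5, -0.2]
finger_gap: 0.0205
```

move_arm(
  commands="-29 0 -21.5 0 0;-29 0 -21.5 0 0;-29 0 -21.5 0 0;-29 0 -21.5 0 0;-29 0 -21.5 0 0;-20 0 -16 0 0;0 0 0 -8 0;0 0 0 -8 0;0 0 0 -8 0;0 0 0 -8 0",
)

```text
time: 3.45
tcp_pos: [0.5161, -0.1511, 0.2147]
ee_rot: [[-0.666, 0.0, 0.746], [-0.746, -0.0, -0.666], [0.0, -1.0, 0.0]]
contact_force: [0.1, 0.4, 1.1]
finger_gap: 0.0003
```

Run:
```python
from h import *
o=get_obs(); print(o["time"],o["tcp_pos"],np.round(o["ee_rot"],3).tolist(),o["finger_gap"],o["q"],o["contact_force"])
p=grab_frame("wrist"); cv2.imwrite("pics/w1.png",p["pixels"])
C=[.5563,-.0301]
for t,z in [("lever_tip",.0755),("peg_top",.116),("index_point",.0755),("lamp_top",.084)]:
    for r in recognise(t,p)[:2]: print(t,round(r["score"],2),np.round(r["point"]),onplane(p,r["point"],z).round(4),bydepth(p,r["point"]).round(4))
a=p["pixels"].copy()
for X in ([*C,.078],[.4844,-.1096,.116],[.4389,-.0009,.0755],[.4165,.1073,.084]):
    u=proj(p,X);print(u)
    if abs(u).max()<2000: cv2.circle(a,tuple(int(v) for v in u),4,(0,0,255),1)
cv2.imwrite("pics/w1.png",a)
```

```text
3.45 [ 0.51608236 -0.15114442  0.21468537] [[-0.666, 0.0, 0.746], [-0.746, -0.0, -0.666], [0.0, -1.0, 0.0]] 0.0002533771867996897 [-2.33594185e+01  2.10413458e+01  1.01572357e+02 -7.62392542e-03
  5.73737361e+01  1.84378260e+01] [0.06779625 0.4165761  1.085254  ]
lever_tip 0.87 [248. 158.] [ 0.511  -0.0752  0.0755] [ 0.5113 -0.0753  0.0774]
peg_top 0.58 [248. 154.] [ 0.5193 -0.0764  0.116 ] [ 0.51   -0.0724  0.0615]
index_point 0.68 [ 94. 163.] [ 0.4217 -0.0008  0.0755] [ 0.4206 -0.      0.0729]
lamp_top 0.55 [246. 157.] [ 0.5115 -0.0742  0.084 ] [ 0.5094 -0.0733  0.0719]
lamp_top 0.36 [272. 142.] [ 0.5333 -0.0793  0.084 ] [ 0.5323 -0.0788  0.074 ]
[248.38240151  65.39316438]
[245.38819322 226.2837635 ]
[109.08935787 147.63762949]
[-40.46460404  49.70092173]
```

View pics/w1.png

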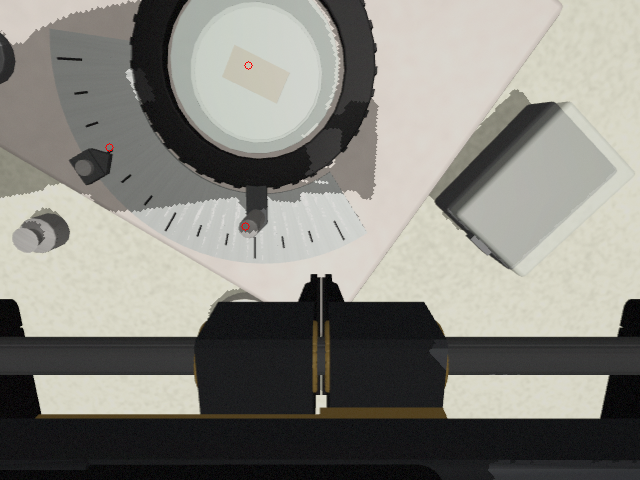

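```bash
cat >> h.py <<'E'
from scipy.optimize import least_squares
def ringfit(p,c0=(.556,-.03)):
    g=cv2.cvtColor(p["pixels"],cv2.COLOR_BGR2GRAY); pts=[]
    # outer edge: radial scan for last dark sample
    for a in np.radians(np.arange(0,360,2)):
        rs=np.arange(.076,.096,.0005); v=[]
        for r in rs:
            u=proj(p,[c0[0]+r*np.cos(a),c0[1]+r*np.sin(a),.078]); 
            v.append(g[int(round(u[1])),int(round(u[0]))] if 0<=u[0]<639 and 0<=u[1]<479 else -1)
        v=np.array(v,float)
        if (v<0).any(): continue
        d=np.diff(v); i=d.argmax()
        if d[i]>25: pts.append([c0[0]+rs[i]*np.cos(a),c0[1]+rs[i]*np.sin(a)])
    W=np.array(pts); s=least_squares(lambda v:np.hypot(W[:,0]-v[0],W[:,1]-v[1])-.086,c0,loss="soft_l1",f_scale=.001)
    return s.x,len(W)
def pol(p,C,n,u,z):
    q=onplane(p,u,z)[:2]; d=q-C; print(n,q.round(4),"r",np.hypot(*d).round(4),"ang",(np.degrees(np.arctan2(d[1],d[0]))%360).round(2))
E
python3 - <<'E'
from h import *
p=grab_frame("wrist"); C,n=ringfit(p); C,n=ringfit(p,C); print(C,n)
pol(p,C,"peg",(250,228),.116); pol(p,C,"tabpt",(112,152),.076); pol(p,C,"screw",(85,168),.079)
for s in silhouettes("index_point",p)[:1]:
    m=s["mask"].astype(np.uint8); ys,xs=np.nonzero(m)
    Q=np.array([onplane(p,u,.0765)[:2] for u in zip(xs,ys)])-C
    r=np.hypot(*Q.T); a=np.degrees(np.arctan2(Q[:,1],Q[:,0]))%360; print(len(r),r.min(),r.max(),a.min(),a.max(),a.mean(),a[r<r.min()+.004].mean())
x,y=60,130; w=p["pixels"][20:260,60:380]; cv2.imwrite("pics/w2.png",cv2.resize(w,None,fx=2.5,fy=2.5,interpolation=cv2.INTER_CUBIC))
E
```

```text
[ 0.55861413 -0.03287035] 114
peg [ 0.4862 -0.1124] r 0.1075 ang 227.7
tabpt [ 0.4397 -0.004 ] r 0.1224 ang 166.34
screw [0.417  0.0012] r 0.1457 ang 166.49
1002 0.12568811161060778 0.15617608931775606 162.64305609580063 171.4978022349365 166.9034863783611 167.29353639187744
```

View pics/w2.png

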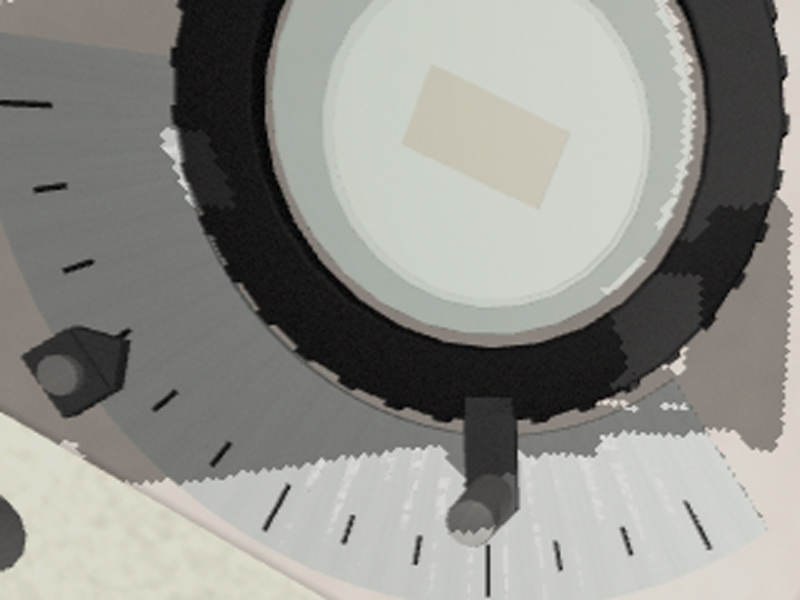

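The wrist view shows the ring, the lever with its peg top at (250,228), and the tab's point at about (111,156). The peg is at 227.7° and the tab point at about 167°, so I need roughly 61° clockwise. Next I'll descend right of the peg.

move_arm(
  commands="-8.5 30 0 0 0;0 35 0 0 0;0 35 0 0 0;0 22 0 0 0;0 0 0 0 0;0 0 -8 0 0;0 0 -8 0 0;0 0 -3 0 0;0 0 0 0 0",
)

```text
time: 4.7
tcp_pos: [0.5076, -0.1319, 0.0937]
ee_rot: [[-0.671, 0.001, 0.742], [-0.742, -0.001, -0.671], [-0.0, -1.0, 0.001]]
contact_force: [-0.0, -0.8, 0.4]
finger_gap: 0.0006
```

move_arm(
  commands="0 0 -2 0 0;0 0 -2 0 0;0 0 -2 0 0;0 0 -2 0 0",
)

```text
time: 5.1
tcp_pos: [0.5016, -0.1268, 0.0926]
ee_rot: [[-0.671, 0.0, 0.741], [-0.741, -0.0, -0.671], [0.0, -1.0, 0.0]]
contact_force: [0.2, -0.7, 0.6]
finger_gap: 0.0003
```

```bash
cat > see.py <<'E'
from h import *
import sys
C=np.array([.5586,-.0329])
o=get_obs(); T=np.array(o["tcp_pos"]); d=T[:2]-C; print(o["time"],T.round(4),np.round(o["contact_force"],1),"tcp r",np.hypot(*d).round(4),"ang",np.degrees(np.arctan2(d[1],d[0]))%360, "toolx ang",np.degrees(np.arctan2(o["ee_rot"][1][0],o["ee_rot"][0][0]))%360,"gap",o["finger_gap"])
p=grab_frame("wrist"); a=p["pixels"]
cv2.imwrite("pics/"+sys.argv[1],a)
try: c,n=ringfit(p,C); print("ring",c,n)
except Exception as e: print(e)
for t in ("index_point",):
    for s in silhouettes(t,p)[:1]:
        ys,xs=np.nonzero(s["mask"]); Q=np.array([onplane(p,u,.0765)[:2] for u in zip(xs,ys)])-C
        r=np.hypot(*Q.T); A=np.degrees(np.arctan2(Q[:,1],Q[:,0]))%360; print(t,s["score"],r.min(),r.max(),A.mean(),A[r<r.min()+.004].mean())
print("peg init",proj(p,[.4859,-.1128,.116]),"peg goal",proj(p,[.4534,-.0084,.116]),"tip goal",proj(p,[C[0]+.121*np.cos(np.radians(166.9)),C[1]+.121*np.sin(np.radians(166.9)),.0755]))
E
python3 see.py w3.png
```

```text
5.1 [ 0.5016 -0.1268  0.0926] [ 0.2 -0.7  0.6] tcp r 0.1098 ang 238.7218076670697 toolx ang 227.85442177097676 gap 0.0003066861529256561
ring [ 0.55872862 -0.03279248] 96
index_point 0.92 0.12225416209187467 0.15557493745895415 167.54944912244198 167.2689819917012
peg init [267.81835276 321.50827983] peg goal [  2.77466989 181.87536416] tip goal [ 47.21430381 184.58303212]
```

View pics/w3.png

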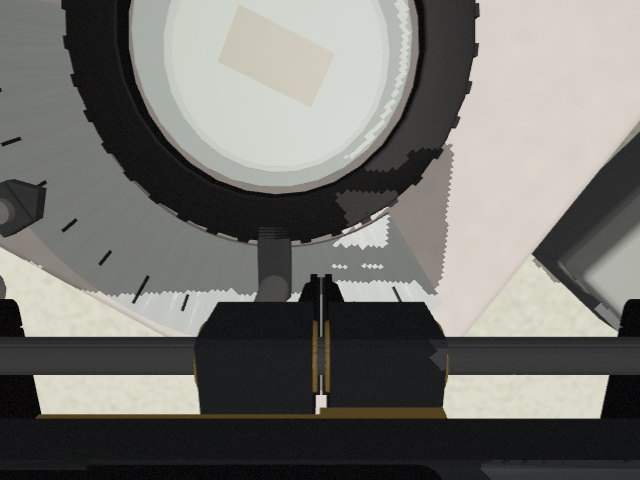

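No contact yet: the peg is seen at about (273,290), just left of the fingertips at (320,280). I'll now rotate rigidly about the ring axis, 1° per row.

move_arm(
  commands="0.35 0 -1.88 1 0;0.35 0 -1.88 1 0;0.35 0 -1.88 1 0;0.35 0 -1.88 1 0;0.35 0 -1.88 1 0;0.35 0 -1.88 1 0;0.35 0 -1.88 1 0;0.35 0 -1.88 1 0;0.35 0 -1.88 1 0;0.35 0 -1.88 1 0",
)

```text
time: 6.2
tcp_pos: [0.4862, -0.1155, 0.0926]
ee_rot: [[-0.79, 0.0, 0.613], [-0.613, -0.0, -0.79], [-0.0, -1.0, 0.0]]
contact_force: [1.3, -1.5, -1.2]
finger_gap: 0.0002
```

move_arm(
  commands="0.35 0 -1.88 1 0;0.35 0 -1.88 1 0;0.35 0 -1.88 1 0;0.35 0 -1.88 1 0;0.35 0 -1.88 1 0;0.35 0 -1.88 1 0;0.35 0 -1.88 1 0;0.35 0 -1.88 1 0;0.35 0 -1.88 1 0;0.35 0 -1.88 1 0",
)

```text
time: 7.2
tcp_pos: [0.4729, -0.1017, 0.0926]
ee_rot: [[-0.885, -0.0, 0.466], [-0.466, -0.0, -0.885], [0.0, -1.0, 0.0]]
contact_force: [1.6, -2.2, -0.6]
finger_gap: 0.0002
```

```bash
python3 see.py w4.png
```

```text
7.2 [ 0.4729 -0.1017  0.0926] [ 1.6 -2.2 -0.6] tcp r 0.1099 ang 218.75309417273817 toolx ang 207.7769363728297 gap 0.00019436941602235722
ring [ 0.55876884 -0.03290359] 95
index_point 0.75 0.12343196189954253 0.15534293862195964 166.8660084580167 167.40957803060053
peg init [360.86644535 306.48328433] peg goal [ 80.31930424 258.66841521] tip goal [113.74582252 252.24546932]
```

View pics/w4.png

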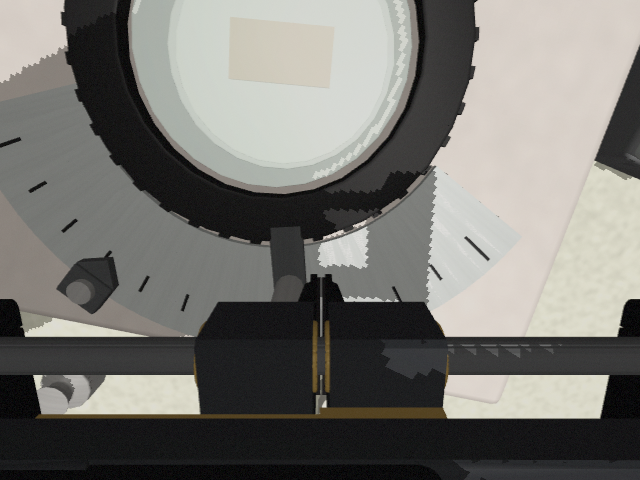

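```bash
cat > lev.py <<'E'
from h import *
C=np.array([.5586,-.0329])
o=get_obs();d=np.array(o["tcp_pos"])[:2]-C; ta=np.degrees(np.arctan2(d[1],d[0]))%360
p=grab_frame("wrist"); g=cv2.GaussianBlur(cv2.cvtColor(p["pixels"],cv2.COLOR_BGR2GRAY),(3,3),0).astype(float)
print("tcp ang",ta)
for r in (.089,.091,.093,.095,.097):
    A=np.arange(ta-22,ta+2,.1); v=[]
    for a in np.radians(A):
        u=proj(p,[C[0]+r*np.cos(a),C[1]+r*np.sin(a),.078]); v.append(cv2.getRectSubPix(g.astype(np.float32),(1,1),(float(u[0]),float(u[1])))[0,0])
    k=np.gradient(np.array(v)); i,j=k.argmin(),k.argmax()
    print(r,"edges",A[i].round(1),A[j].round(1),"width mm",round(1000*2*r*np.sin(np.radians(abs(A[j]-A[i])/2)),1),"mid",((A[i]+A[j])/2).round(2))
E
python3 lev.py
```

```text
tcp ang 218.65234134581246
0.089 edges 205.5 216.0 width mm 16.3 mid 210.7
0.091 edges 205.8 215.8 width mm 15.9 mid 210.75
0.093 edges 205.8 220.6 width mm 24.0 mid 213.15
0.095 edges 205.8 215.7 width mm 16.4 mid 210.7
0.097 edges 206.1 215.5 width mm 15.9 mid 210.75
```

The lever is at 210.75° (arm width measures 16 mm, which checks out) and trails the TCP by 8°. Target is about 167.1°, so 43.6° remain. I'll go 40°, then look again.

move_arm(
  commands="0.35 0 -1.88 1 0;0.35 0 -1.88 1 0;0.35 0 -1.88 1 0;0.35 0 -1.88 1 0;0.35 0 -1.88 1 0;0.35 0 -1.88 1 0;0.35 0 -1.88 1 0;0.35 0 -1.88 1 0;0.35 0 -1.88 1 0;0.35 0 -1.88 1 0",
)

```text
time: 8.35
tcp_pos: [0.4623, -0.0859, 0.0926]
ee_rot: [[-0.952, -0.0, 0.305], [-0.305, -0.0, -0.952], [0.0, -1.0, 0.0]]
contact_force: [1.3, -2.1, 0.2]
finger_gap: 0.0003
```

move_arm(
  commands="0.35 0 -1.88 1 0;0.35 0 -1.88 1 0;0.35 0 -1.88 1 0;0.35 0 -1.88 1 0;0.35 0 -1.88 1 0;0.35 0 -1.88 1 0;0.35 0 -1.88 1 0;0.35 0 -1.88 1 0;0.35 0 -1.88 1 0;0.35 0 -1.88 1 0",
)

```text
time: 9.35
tcp_pos: [0.4545, -0.0684, 0.0926]
ee_rot: [[-0.991, -0.0, 0.135], [-0.135, -0.0, -0.991], [0.0, -1.0, 0.0]]
contact_force: [1.6, -1.8, -0.5]
finger_gap: 0.0004
```

move_arm(
  commands="0.35 0 -1.88 1 0;0.35 0 -1.88 1 0;0.35 0 -1.88 1 0;0.35 0 -1.88 1 0;0.35 0 -1.88 1 0;0.35 0 -1.88 1 0;0.35 0 -1.88 1 0;0.35 0 -1.88 1 0;0.35 0 -1.88 1 0;0.35 0 -1.88 1 0",
)

```text
time: 10.35
tcp_pos: [0.45, -0.0498, 0.0926]
ee_rot: [[-0.999, -0.0, -0.039], [0.039, -0.0, -0.999], [0.0, -1.0, 0.0]]
contact_force: [0.5, -1.4, -0.6]
finger_gap: 0.0006
```

move_arm(
  commands="0.35 0 -1.88 1 0;0.35 0 -1.88 1 0;0.35 0 -1.88 1 0;0.35 0 -1.88 1 0;0.35 0 -1.88 1 0;0.35 0 -1.88 1 0;0.35 0 -1.88 1 0;0.35 0 -1.88 1 0;0.35 0 -1.88 1 0;0.35 0 -1.88 1 0",
)

```text
time: 11.35
tcp_pos: [0.4486, -0.0308, 0.0926]
ee_rot: [[-0.977, -0.0, -0.212], [0.212, -0.0, -0.977], [0.0, -1.0, 0.0]]
contact_force: [0.5, -2.6, -0.6]
finger_gap: 0.0007
```

```bash
python3 see.py w5.png; python3 lev.py
```

```text
11.35 [ 0.4486 -0.0308  0.0926] [ 0.5 -2.6 -0.6] tcp r 0.11 ang 178.88299353721723 toolx ang 167.77770163288184 gap 0.0007025089238209114
ring [ 0.55841982 -0.03372955] 96
index_point 0.61 0.05964579838271207 0.11691194306520551 165.7304453076432 138.34624665941152
peg init [519.64315173 186.25052415] peg goal [263.60008272 321.60772805] tip goal [275.07773516 308.31518682]
tcp ang 178.84458619968692
0.089 edges 165.6 176.0 width mm 16.1 mid 170.84
0.091 edges 165.9 175.8 width mm 15.7 mid 170.89
0.093 edges 165.9 176.8 width mm 17.7 mid 171.39
0.095 edges 165.9 175.7 width mm 16.2 mid 170.84
0.097 edges 166.1 175.6 width mm 16.1 mid 170.89
```

View pics/w5.png

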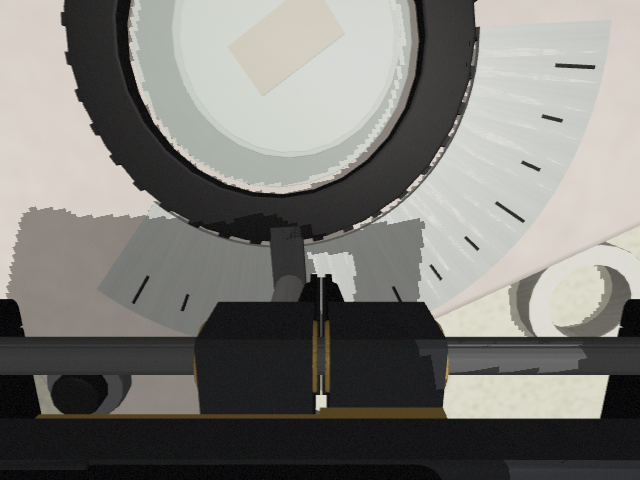

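The lever now reads 170.85°, and the tab is hidden behind the gripper. I'll push another 3.7°, back off, raise the arm and look.

move_arm(
  commands="0.35 0 -1.88 1 0;0.35 0 -1.88 1 0;0.35 0 -1.88 1 0;0.25 0 -1.3 0.7 0;0 0 0 0 0;0 0 0 0 0;0 0 5 0 0;0 0 10 0 0;0 -40 5 0 0;0 -40 0 0 0",
)

```text
time: 12.5
tcp_pos: [0.4427, -0.0441, 0.173]
ee_rot: [[-0.962, -0.003, -0.274], [0.274, 0.001, -0.962], [0.003, -1.0, 0.0]]
contact_force: [0.1, 0.2, 0.2]
finger_gap: 0.0004
```

move_arm(
  commands="-30 -30 40 0 0;-30 0 40 0 0;0 0 0 0 0",
)

```text
time: 12.8
tcp_pos: [0.4786, -0.1346, 0.1992]
ee_rot: [[-0.961, 0.003, -0.276], [0.276, -0.002, -0.961], [-0.004, -1.0, 0.001]]
contact_force: [0.1, 0.3, -0.2]
finger_gap: 0.0006
```

```bash
python3 see.py w6.png;  python3 - <<'E'
from h import *
C=np.array([.5586,-.0329]);p=grab_frame("top")
cv2.imwrite("pics/t6.png",p["pixels"])
a=p["pixels"][230:350,250:410]; b=cv2.imread("pics/w6.png")
cv2.imwrite("pics/c6.png",np.hstack([cv2.resize(a,(533,400),interpolation=cv2.INTER_CUBIC),cv2.resize(b,(267,200))] if 0 else [cv2.resize(a,(400,300),interpolation=cv2.INTER_CUBIC),cv2.resize(b,(400,300))]))
E
```

```text
12.8 [ 0.4786 -0.1346  0.1992] [ 0.1  0.3 -0.2] tcp r 0.1294 ang 231.8163060447317 toolx ang 163.9703751427355 gap 0.0005639433355691812
ring [ 0.55844418 -0.03365897] 176
index_point 0.63 0.12467139266607402 0.13518134192279502 168.23458976111334 168.2061887350973
peg init [285.36054281 245.68028288] peg goal [154.80104035 329.70290197] tip goal [177.4538873  320.40072093]
```

View pics/w6.png

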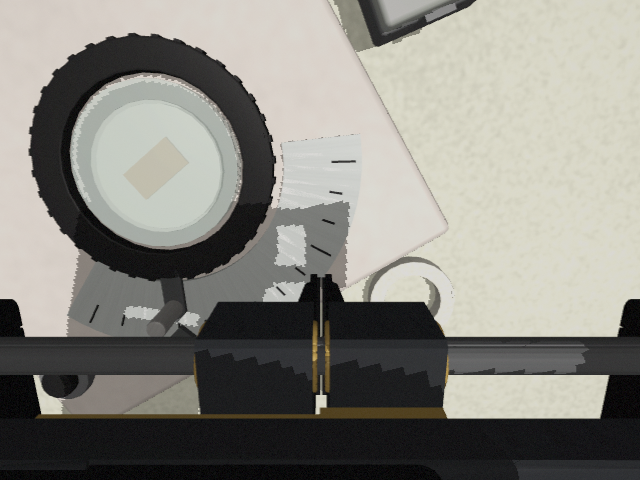

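move_arm(
  commands="25 -10 -13 0 0;25 -10 -13 0 0;25 -10 -12 0 0;22 0 -12 0 0;0 0 0 0 0;0 0 0 0 0",
)

```text
time: 13.55
tcp_pos: [0.3971, -0.0547, 0.2285]
ee_rot: [[-0.962, 0.0, -0.271], [0.271, -0.0, -0.962], [-0.001, -1.0, 0.0]]
contact_force: [0.4, -0.6, 0.0]
finger_gap: 0.0008
```

```bash
python3 see.py w7.png
python3 - <<'E'
from h import *
b=cv2.imread("pics/w7.png"); cv2.imwrite("pics/w7.png",cv2.resize(b,(800,600)))
E
```

```text
13.55 [ 0.3971 -0.0547  0.2285] [ 0.4 -0.6  0. ] tcp r 0.1629 ang 187.68385469242048 toolx ang 164.2537493478242 gap 0.0007763157298409547
ring [ 0.55863862 -0.03342884] 97
index_point 0.82 0.1289419345820183 0.1569977208134695 166.9036716801688 166.98989684904416
peg init [369.13169475  86.01095182] peg goal [234.54475279 177.45606717] tip goal [246.57164524 187.98417332]
```

View pics/w7.png

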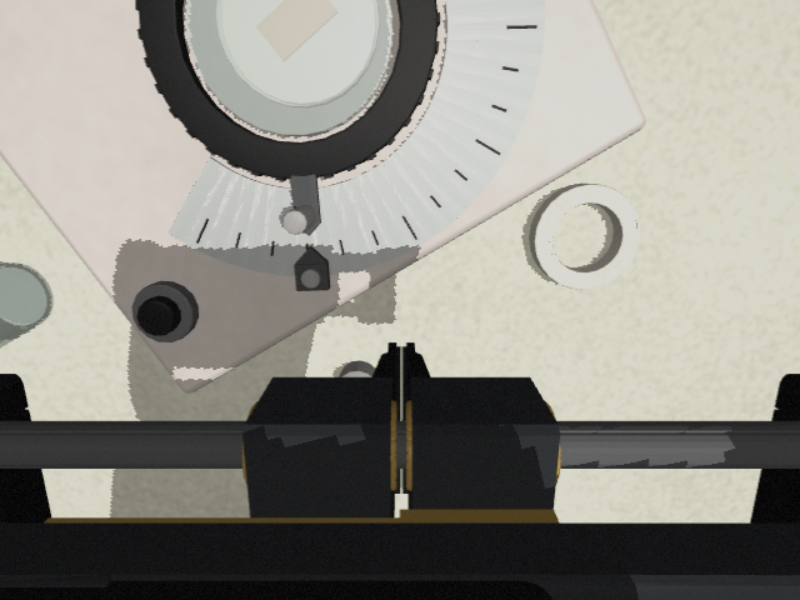

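The wrist view shows the lever tip at about (308,233) directly in line with the tab point at (310,248), and the peg top exactly at the predicted goal pixel. The lever is set. Next I'll locate the lamp button at about (157,315).

Run:
```python
from h import *
p=grab_frame("wrist"); 
for s in silhouettes("lamp_top",p)[:2]: 
    ys,xs=np.nonzero(s["mask"]); print(s["score"],s["point"],xs.min(),xs.max(),ys.min(),ys.max())
g=cv2.cvtColor(p["pixels"],cv2.COLOR_BGR2GRAY)
m=np.zeros_like(g); m[225:280,100:165]=(g[225:280,100:165]<32)*255
cs,_=cv2.findContours(m,cv2.RETR_EXTERNAL,cv2.CHAIN_APPROX_NONE); c=max(cs,key=cv2.contourArea); u,r=cv2.minEnclosingCircle(c); print(u,r)
for du in ((0,0),(-5,2),(5,4),(0,6)): print(bydepth(p,(u[0]+du[0],u[1]+du[1])).round(4))
for z in(.08,.084): print(onplane(p,u,z), np.linalg.norm(onplane(p,(u[0]+r,u[1]),z)-onplane(p,u,z)))
o=get_obs(); R=np.array(o["ee_rot"]); L=onplane(p,u,.0835); print(o["tcp_pos"],R.T@(L-o["tcp_pos"])*1000)
```

```text
0.84 [122.9, 252.6] 109 143 238 268
(126.470947265625, 253.11985778808594) 16.978471755981445
[0.4182 0.1034 0.0827]
[0.4179 0.1075 0.0835]
[0.414  0.1007 0.0828]
[0.4135 0.1055 0.0825]
[0.41782215 0.10485754 0.08      ] 0.013947529268782727
[0.41846061 0.10259986 0.084     ] 0.013772709377656003
[ 0.39767178 -0.05553599  0.22807306] [  23.28903921  144.56650518 -158.06536804]
```

move_arm(
  commands="5 0 -32 0 0;5 0 -32 0 0;5 0 -32 0 0;5 0 -32 0 0;4 0 -33 0 0;0 30 0 0 0;0 40 0 0 0;0 40 0 0 0;0 15 0 0 0;0 0 0 0 0",
)

```text
time: 14.75
tcp_pos: [0.4175, 0.1059, 0.1012]
ee_rot: [[-0.962, -0.005, -0.273], [0.273, -0.001, -0.962], [0.004, -1.0, 0.002]]
contact_force: [-0.6, -1.0, -0.3]
finger_gap: 0.0005
```

move_arm(
  commands="0 0 0 0 0;0 0 0 0 0",
)

```text
time: 14.95
tcp_pos: [0.4189, 0.1061, 0.1042]
ee_rot: [[-0.962, 0.002, -0.273], [0.273, 0.0, -0.962], [-0.002, -1.0, -0.001]]
contact_force: [-0.0, 0.3, 0.3]
finger_gap: 0.0003
```

Run:
```python
from h import *
p=grab_frame("wrist"); s=grab_frame("scene"); T=get_obs()["tcp_pos"]; print(T)
a=s["pixels"][190:270,370:470]; cv2.imwrite("pics/s8.png",np.hstack([cv2.resize(a,(400,320),interpolation=cv2.INTER_CUBIC),cv2.resize(p["pixels"],(427,320))])[:,:800])
print(proj(s,T),proj(s,[.418,.106,.083]))
```

```text
[0.41869218 0.10620152 0.10427303]
[422.0502243  230.72622015] [420.20183241 238.81633096]
```

View pics/s8.png

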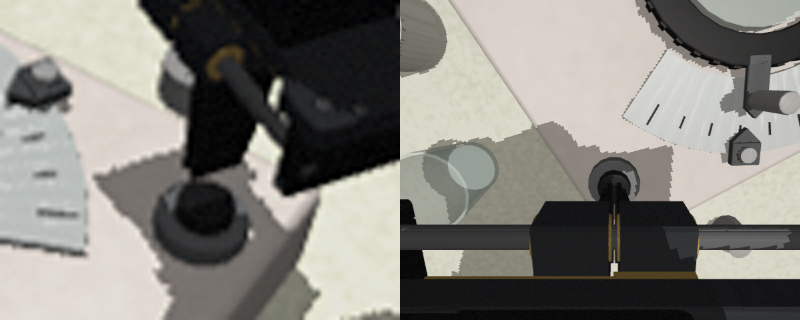

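The fingers are right over the button in the scene view (button top at (205,200) in the crop). Pressing now.

move_arm(
  commands="0 8 0 0 0;0 8 0 0 0;0 3 0 0 0;0 2 0 0 0;0 2 0 0 0;0 2 0 0 0;0 0 0 0 0",
)

```text
time: 15.75
tcp_pos: [0.4179, 0.1062, 0.0782]
ee_rot: [[-0.962, -0.001, -0.273], [0.273, -0.0, -0.962], [0.001, -1.0, 0.0]]
contact_force: [-3.4, -0.3, 3.5]
finger_gap: 0.0002
```

move_arm(
  commands="0 1 0 0 0;0 0 0 0 0",
)

```text
time: 15.95
tcp_pos: [0.4179, 0.1062, 0.0773]
ee_rot: [[-0.962, -0.0, -0.273], [0.273, -0.0, -0.962], [0.0, -1.0, 0.0]]
contact_force: [-3.1, -0.6, 4.2]
finger_gap: 0.0004
```

move_arm(
  commands="0 1 0 0 0;0 0 0 0 0",
)

```text
time: 16.15
tcp_pos: [0.418, 0.1062, 0.0763]
ee_rot: [[-0.962, -0.0, -0.273], [0.273, -0.0, -0.962], [0.0, -1.0, 0.0]]
contact_force: [-3.8, -1.4, 4.8]
finger_gap: 0.0006
```

move_arm(
  commands="0 1 0 0 0;0 0 0 0 0",
)

```text
time: 16.35
tcp_pos: [0.418, 0.1062, 0.076]
ee_rot: [[-0.962, 0.0, -0.273], [0.273, -0.0, -0.962], [-0.0, -1.0, 0.0]]
contact_force: [-6.4, -1.6, 19.4]
finger_gap: 0.0007
```

The button is at its stop: the force rose smoothly to 4.8 N, then jumped to 19 N. I'll release and retreat upward.

move_arm(
  commands="0 -3 0 0 0;0 -8 0 0 0;0 -30 0 0 0;0 -40 0 0 0;0 -40 0 0 0;25 0 25 0 0;0 0 40 0 0;0 0 40 0 0;0 0 40 0 0;0 0 0 0 0",
)

```text
time: 17.35
tcp_pos: [0.3541, -0.0296, 0.1968]
ee_rot: [[-0.961, 0.001, -0.278], [0.278, -0.001, -0.961], [-0.002, -1.0, 0.0]]
contact_force: [0.6, -0.3, 0.1]
finger_gap: 0.0004
```

```bash
python3 see.py w9.png
python3 - <<'E'
from h import *
p=grab_frame("wrist"); s=grab_frame("scene"); a=s["pixels"][150:290,270:470]
cv2.imwrite("pics/s9.png",np.hstack([cv2.resize(a,(400,280),interpolation=cv2.INTER_CUBIC),cv2.resize(p["pixels"],(373,280))]))
for n in((421,242),(420,244),(422,243)): print(bydepth(s,n).round(4))
E
```

```text
17.35 [ 0.3541 -0.0296  0.1968] [ 0.6 -0.3  0.1] tcp r 0.2045 ang 179.06992673443116 toolx ang 163.88477149105893 gap 0.000428166107704873
ring [ 0.55681167 -0.0329984 ] 53
index_point 0.94 0.1293839454005684 0.157911059144967 166.76180672517353 166.90251637525634
peg init [399.31771762 -13.51630331] peg goal [239.21013284 101.89996341] tip goal [252.46675647 125.50557089]
[0.4228 0.1123 0.0837]
[0.4279 0.1147 0.0843]
[0.4232 0.115  0.0838]
```

View pics/s9.png

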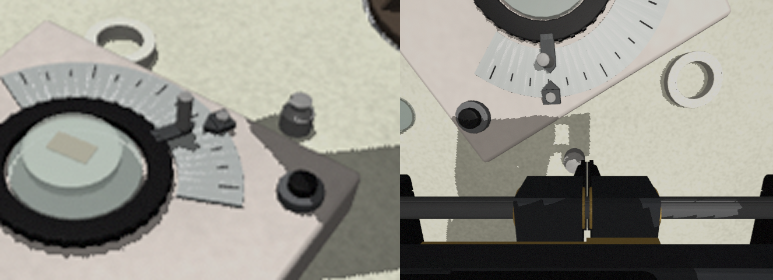

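The lever points at the tab, the button is back up (its top is at 84 mm, as before), nothing else has moved and the robot is clear. Handing in.

```bash
python3 -c "
from plant import *
print(finish_job())"
```

```text
the job is handed in; nothing more can be done
None
```

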